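# Seat the tube rack in the reader and hold its shutter open

### The arm

A 7-joint arm with a two-finger parallel gripper is mounted at the origin on the work surface. World frame = base frame: x ahead of the robot, y to its left, z up, the work surface at z = 0. Lengths are in m, angles in rad, forces in N, time in s.
With the tool pointing down it reaches from about 0.4 to 0.85 m from the base axis. Payload 10.4 kg.
Tool frame: the origin (TCP) lies at the very end of the fingers, on their centre line; the grasp point (between the pads) lies 19 mm behind it; z points along the fingers, y is the line along which they close (so a half turn about z gives the same grasp; the last joint's range is limited). The gripper opens to 87 mm and grips with 3 to 60 N. Pads are 19 mm wide; open, the fingers measure 117 mm over their backs; the gripper's body (75 mm by 190 mm) begins 51 mm behind the grasp point.
Start: joints at [1.307, 0.332, -0.065, 1.46, 0.022, 1.35, -0.088], TCP at [0.149, -0.607, 0.223] pointing down, gripper open.
Joint ranges: [-2.6, 2.6], [-0.5, 2.12], [-1.47, 1.34], [0.16, 2.42], [-1.27, 4.41], [0.06, 2.06], [-2.6, 2.6]. Speed limits (rad/s): [2.22, 2.22, 2.79, 2.79, 3.14, 3.14, 3.14].

### API

Orientations are given as a unit quaternion [x, y, z, w].
In Python, from bench import read_state, cams, workorder gives the robot as it stands.
- The arm moves only by the shell command python3 -m crank 'ROWS' [FORCE]. ROWS is text: rows parted by semicolons, each of 5 numbers parted by spaces: the shift along the tool's x, y, z scaled (see below), then the turn about the tool's z scaled (see below), then the opening, from -1 (shut) to 1 (fully open). In form: dx dy dz yaw jaw; .... A call has 1 to 10 rows; each row shifts and turns the commanded pose from where the row before left it, along the tool's axes as they then stand; what a row does not reach is not made up. The controller multiplies each number of a shift by 200 mm and each number of a turn by 90 degrees. A row lasts 1/10 s, in which the tool goes at most 50 mm and 8.59 degrees, less where a joint would pass 70% of its speed; a pose out of reach is approached as far as the arm can. A call with a number of a shift or a turn outside -1 to 1 is refused whole. A call with a gripper value outside its range is refused whole. The fingers move at their own pace and stop on an object; FORCE is the grip in N (left out, the last holds). Time passes only in rows, so rows that do not move let the fingers close. It gives the time, the measured TCP pose, the force, the opening and the grip force at its end, in the units of the state.
- read_state(): the state, without advancing time (a new reading comes with each control period).
- cams.camera(name): name is "scene" or "top" or "wrist"; returns a dict with "img" (400x640x3 uint8, blue, green, red), "K" (3x3 intrinsics, pixels), "dist" ([k1, k2, p1, p2, k3] as OpenCV has them; the pictures are not rectified), "xyz" and "attitude" of the camera in the world; the wrist camera has in their place "mount" (4x4, takes a point from camera to tool coordinates, whose origin is the TCP and whose axes are the flange's). Camera axes: x right, y down, z forward; pixel columns grow to the right and rows downward; lengths in m; the calibration is good to about 2 mm. A picture is of the moment at which its call begins: read the wrist's pose just before it. There is no depth.
- workorder.close_job(): hands the job in; it is judged then, once.
The state is a dict: "time": time; "joint_positions": joint angles; "joint_vel": joint speeds; "joint_torque": joint torques, N m; "ee_pos": TCP position; "eef_rot": TCP orientation; "ft_force": force on the tool from outside, world axes, zero at the start; "torque": the same for the moment, N m; "width": finger opening in m; "grip_force": force on a finger pad.
Only numpy, scipy, OpenCV 4.12 (cv2) and the standard library are available. Lean on these libraries where they do the work, as an engineer would, in place of code of your own. Each camera call takes 0.05 s, during which the arm holds its last target. There are 200 camera calls.

### The job

Push the blue tube rack on the reader's deck square and flush into the corner of the two aluminium fences, keeping it upright. Then take the upright tab of the reader's spring-closed shutter slide, pull it out towards the robot until the slide's index finger lines up with the mark clip beside it, and keep it there: the program finishes while still holding the slide at the mark, with the rack still home in the corner. Leave the other things on the bench where they are.

Things in the scene. Friction and masses are not known exactly. Their poses are not given: they have to be found in the camera images.
- reader: Tube-rack reader, fixed. Grey base plate 180 (x) x 320 (y) x 10 mm; origin at the centre of its underside, on the bench; +x away from the robot, +y left, z up. The deck is 10 mm above the bench. On the right stands the white slide housing with scale ticks: y = -160 to -80 mm, over the full x length, its top 30 mm above the bench. A seated rack has its origin at x = 42, y = 92, z = 10 mm.
- corner (a point): The inner corner of the two aluminium fences, at deck level: x = 72, y = 152, z = 10 mm in the reader's frame, far left. Both fences are 8 mm thick and 25 mm high. The rear fence's face runs from here 212 mm to the right (-y), the left fence's face 102 mm towards the robot (-x). A thin dark window lies in the deck before it.
- rack: Loose tube rack on the reader's deck: plain blue block 60 (x) x 120 (y) x 45 mm high, with red-capped tubes (caps 18 mm wide) standing 12 mm above its top and some empty holes. Origin at the centre of its underside; its axes are parallel to the reader's when seated; it starts turned at most 0.3 rad from that. About 0.2 to 0.45 kg.
- shutter (a joint): Travel of the shutter slide in m along the reader's -x (towards the robot): 0 closed, at most 0.085. A spring pulls it shut all the way: about 5 N at 0, rising by 1.2 N per 10 mm; it snaps back when let go.
- shutter_grip (a point): Grip point of the slide: middle of its upright aluminium tab, 60 mm above the bench. The tab is 12 mm thick (reader x), 36 mm wide (y), and stands 35 to 75 mm above the bench on a carriage plate 30 x 36 x 4 mm that runs on the housing. Closed, it lies at x = 45, y = -108 mm in the reader's frame. Moves with the slide.
- shutter_index (a point): Tip of the slide's index finger, a thin steel finger 3 mm wide that points to the right (-y) from the carriage, in the mid-plane of the tab, 31 mm to the right of the grip point, 33 mm above the bench. Moves with the slide.
- mark: Mark clip, fixed on the housing right of the slide: dark steel block 12 (x) x 14 (y) x 4 mm with a 3 mm wide pointer towards the slide. Origin in the pointer, at y = -145 mm in the reader's frame, 30 mm above the bench; axes parallel to the reader's. The slide is at the mark when its index tip has the same reader x as this origin: 30 to 65 mm of pull.
- wash_bottle: Bystander: white bottle with green cap, 66 mm across, 160 mm tall, origin at its foot.
- carton: Bystander: cardboard carton 110 x 70 x 90 mm tall, origin at the centre of its underside.
- microtube_block: Bystander: low blue block with rows of small holes, 80 x 130 x 28 mm, beyond the reader, origin at the centre of its underside.
- mixer: Bystander: white vortex mixer 130 x 120 x 88 mm tall with a black rubber cup on top, origin at the centre of its underside.
Not all that is in view belongs to the job. Leave any pink look-alike of the rack alone.

How it is judged:
By the outcome, as a careful person would: the job done as asked, in the order asked, and still so for the second after the job is handed in, while the arm keeps its last pose, push and grip.
It also fails if it takes over 69 s, if anything falls off the work surface, if the arm or the gripper's body presses on something with over 40 N, if the wrist force passes 120 N, or if a joint passes its speed limit or range.

## Working session

There is one attempt and no reset: what is moved stays moved. The work goes in short steps, Python scripts to look and compute and a shell command to move; the robot and the scene stay as the last step left them, time stands still between calls to the robot, and variables do not carry over. Pictures are saved under pics/ and viewed, at most 10 in all, crops included, and the job is handed in when it is done.

```bash
mkdir -p pics; ls; python3 - <<'E'
from bench import read_state, cams
import cv2
s=read_state(); print(s)
for n in ("top","scene"):
    c=cams.camera(n); cv2.imwrite(f"pics/{n}0.png",c["img"]); print(n,c["K"],c["dist"],c["xyz"],c["attitude"])
E
```

```text
pics
{'time': 0.0, 'joint_positions': array([ 1.30739199,  0.33285996, -0.06470415,  1.46096437,  0.02156807,
        1.34990689, -0.08849478]), 'joint_vel': array([-0.00023761,  0.00082184, -0.00180986, -0.00090988,  0.00026228,
       -0.00116206, -0.00155938]), 'joint_torque': array([-7.14099733e-04, -6.23250461e+01,  2.42020941e-02, -3.89891589e+01,
       -6.12383382e-02,  3.97508999e-02,  1.41635883e-04]), 'ee_pos': array([ 0.1489628 , -0.60657452,  0.22175038]), 'eef_rot': array([ 9.92758735e-01,  1.20123157e-01, -1.04692227e-04, -7.14696507e-04]), 'ft_force': array([-0.36340577, -0.12601831,  0.25030171]), 'torque': array([ 0.05041022,  0.01302504, -0.04108113]), 'grip_force': 0.0, 'width': 0.08695147280095529}
top [[507.64706294   0.         327.86631448]
 [  0.         507.64706294 199.90218688]
 [  0.           0.           1.        ]] [-0.07344063  0.          0.          0.          0.        ] [ 2.75582615e-01 -1.07155563e-03  1.45953127e+00] [ 0.71360067 -0.69281831  0.07312888 -0.07368196]
scene [[436.64153336   0.         323.92478463]
 [  0.         436.64153336 205.29860537]
 [  0.           0.           1.        ]] [-0.04616366  0.          0.          0.          0.        ] [ 0.99410483 -0.77302181  0.85422489] [ 0.88260859  0.23795446 -0.10712632 -0.39102903]
```

View pics/top0.png

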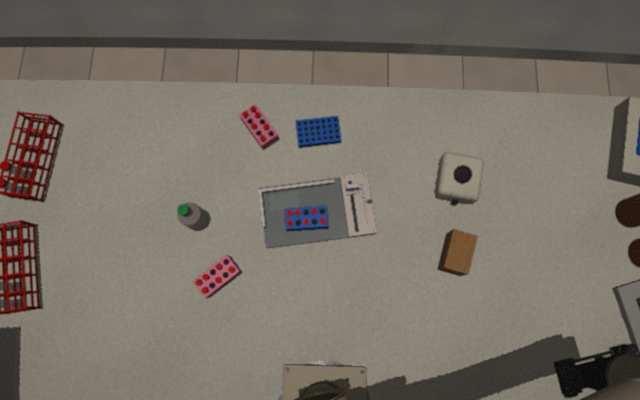

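View pics/scene0.png

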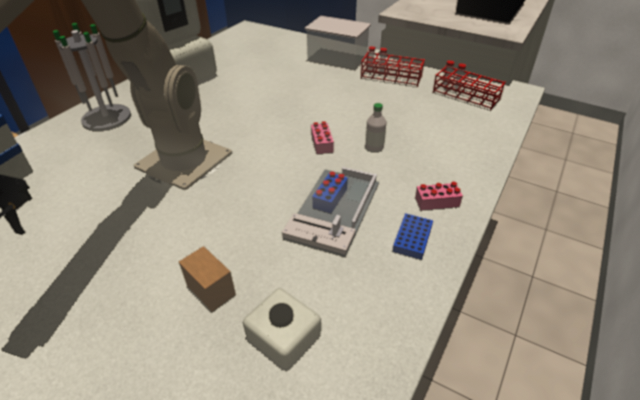

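The top view shows the reader around (318,210). The blue rack on its deck is at (306,217), and the slide with its tab is around (352,185). The other blue thing, at (318,131), is the microtube block with small holes. The pink look-alikes are at (258,126) and (217,276). Only the blue block with red caps on the deck fits the description, so I'll confirm it in an enlarged crop.

```bash
cat > h.py <<'E'
import numpy as np, cv2
from scipy.spatial.transform import Rotation as R
from bench import read_state, cams
def pose(c, s=None):
    if "xyz" in c: return R.from_quat(c["attitude"]).as_matrix(), np.array(c["xyz"])
    T=np.eye(4); T[:3,:3]=R.from_quat(s["eef_rot"]).as_matrix(); T[:3,3]=s["ee_pos"]
    T=T@np.array(c["mount"]); return T[:3,:3],T[:3,3]
def back(c,px,z,s=None):
    Rm,t=pose(c,s); u=cv2.undistortPoints(np.array(px,float).reshape(-1,1,2),c["K"],np.array(c["dist"]))[:,0]
    d=np.c_[u,np.ones(len(u))]@Rm.T; z=np.broadcast_to(z,len(u))
    return t+d*((z-t[2])/d[:,2])[:,None]
def proj(c,P,s=None):
    Rm,t=pose(c,s); return cv2.projectPoints((np.atleast_2d(P)-t)@Rm,np.zeros(3),np.zeros(3),c["K"],np.array(c["dist"]))[0][:,0]
def crop(img,x0,y0,x1,y1,k,name):
    o=cv2.resize(img[y0:y1,x0:x1],None,fx=k,fy=k,interpolation=cv2.INTER_CUBIC)
    st=10 if x1-x0<200 else 20
    for x in range(-(-x0//st)*st,x1,st): cv2.line(o,((x-x0)*k+k//2,0),((x-x0)*k+k//2,6),(0,255,255),1); cv2.putText(o,str(x),((x-x0)*k-10,16),0,.35,(0,255,255),1)
    for y in range(-(-y0//st)*st,y1,st): cv2.line(o,(0,(y-y0)*k+k//2),(6,(y-y0)*k+k//2),(0,255,255),1); cv2.putText(o,str(y),(8,(y-y0)*k+5),0,.35,(0,255,255),1)
    cv2.imwrite(name,o)
def reader(x,y,a): # reader frame -> world
    r=R.from_euler("z",a).as_matrix(); return lambda p: np.atleast_2d(p)@r.T+[x,y,0]
E
python3 - <<'E'
from h import *
c=cams.camera("top"); crop(c["img"],250,165,385,255,5,"pics/topc.png")
print(back(c,[[306,217],[325,385]],[.06,0]))
print(R.from_quat(c["attitude"]).as_matrix())
w=cams.camera("wrist"); print(w["K"],w["dist"],w["mount"])
E
```

```text
[[ 0.52020726  0.0641287   0.06      ]
 [ 0.06258137 -0.00273956  0.        ]]
[[ 0.02930991 -0.97801467  0.20646606]
 [-0.99956779 -0.02914751  0.00382894]
 [ 0.00227322 -0.20648905 -0.97844627]]
[[360.50015528   0.         323.72160349]
 [  0.         360.50015528 201.8983006 ]
 [  0.           0.           1.        ]] [-0.05908264  0.          0.          0.          0.        ] [[-3.41173264e-04 -9.70315525e-01 -2.41842232e-01  6.64995589e-02]
 [ 9.99999880e-01 -2.45930724e-04 -4.24007102e-04 -1.07005805e-04]
 [ 3.51944238e-04 -2.41842348e-01  9.70315493e-01 -1.61596134e-01]
 [ 0.00000000e+00  0.00000000e+00  0.00000000e+00  1.00000000e+00]]
```

View pics/topc.png

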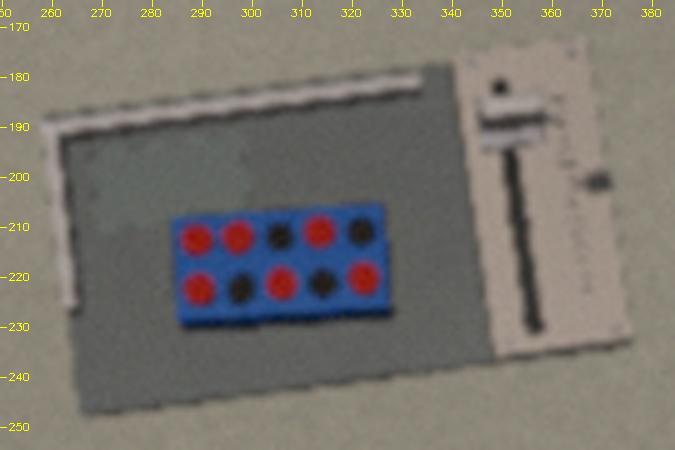

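The crop confirms the rack: a blue block with red caps on the deck, its top corners near (284,208), (326,205), (327,226) and (286,228). The housing corners are near (340,176), (367,173), (376,233) and (348,236), and the mark clip is at (369,201).

```bash
cat >> h.py <<'E'
from scipy.optimize import least_squares
def fit(c,pts,pix,x0,s=None):
    pts=np.array(pts)/1000; f=lambda q:(proj(c,reader(*q)(pts),s)-pix).ravel()
    r=least_squares(f,x0,x_scale=[.01,.01,.1]); return r.x, r.fun.reshape(-1,2).round(1)
E
python3 - <<'E'
from h import *
c=cams.camera("top")
q,e=fit(c,[[90,-160,30],[-90,-160,30],[-90,-80,30],[90,-80,30],[-90,160,10],[80,160,35]],[[366.5,173],[375.7,233],[348.5,236.5],[340.5,176.5],[266,247.5],[258,188]],[.55,.02,0])
print("reader",q,e.tolist())
r,e=fit(c,[[30,60,45],[30,-60,45],[-30,-60,45],[-30,60,45]],[[284.3,208.1],[326.1,205.3],[327.1,226],[285.7,228.5]],[.52,.06,0])
# rack base z=.01: shift approx by fitting with z 55
r,e=fit(c,[[30,60,55],[30,-60,55],[-30,-60,55],[-30,60,55]],[[284.3,208.1],[326.1,205.3],[327.1,226],[285.7,228.5]],[.52,.06,0])
print("rack",r,e.tolist())
w=reader(*q); print("corner",w([.072,.152,.01]),"seat",w([.042,.092,.01]),"grip",w([.045,-.108,.06]))
m=back(c,[[369,201]],.034); print("mark",m,(m-[q[0],q[1],0])@R.from_euler("z",q[2]).as_matrix())
E
```

```text
reader [0.54911305 0.0362097  0.15222151] [[0.9, -0.5], [0.5, 0.3], [-0.2, 0.2], [-0.3, -0.8], [-1.1, 0.3], [0.2, 0.5]]
rack [0.52127447 0.06492587 0.09460683] [[-0.3, -0.3], [0.3, -0.2], [0.7, 0.1], [-0.7, 0.3]]
corner [[0.59723207 0.19736974 0.01      ]] seat [[0.57667703 0.13351452 0.01      ]] grip [[ 0.60996921 -0.06371791  0.06      ]]
mark [[ 0.57668805 -0.11361332  0.034     ]] [[ 0.00453783 -0.15227189  0.034     ]]
```

```bash
python3 -m crank '0 0 0 0.0567 1;0.11 -0.144 0 0 1;0.11 -0.144 0 0 1;0.11 -0.144 0 0 1;0.11 -0.144 0 0 1;0.11 -0.144 0 0 1;0.11 -0.144 0 0 1;0.11 -0.144 0 0 1;0.11 -0.144 0 0 1;0.11 -0.144 0 0 1' 30; python3 -m crank '0.11 -0.144 0 0 -1;0.11 -0.144 0 0 -1;0.11 -0.144 0 0 -1;0.11 -0.144 0 0 -1;0.11 -0.144 0 0 -1;0.11 -0.144 0 0 -1;0.11 -0.144 0 0 -1;0.11 -0.144 0 0 -1;0.11 -0.144 0 0 -1;0.11 -0.144 0 0 -1'; python3 -m crank '0.11 -0.144 0 0 0.2;0 0 0 0 0.2;0 0 0 0 0.2;0 0 0 0 0.2'
cat >> h.py <<'E'
def tool(q):
    s=read_state(); p=(s["ee_pos"]-[q[0],q[1],0])@R.from_euler("z",q[2]).as_matrix()
    M=R.from_quat(s["eef_rot"]).as_matrix(); print("t",round(s["time"],2),"TCP in reader mm",(p*1000).round(1),"tool x yaw rel",round(np.arctan2(M[1,0],M[0,0])-q[2],4),"toolz",M[:,2].round(3),"w",s["width"].round(4) if hasattr(s["width"],"round") else s["width"],"F",s["ft_force"].round(1),"grip",s["grip_force"]); return s
E
python3 - <<'E'
from h import *
s=tool([.549,.0362,.152]); c=cams.camera("wrist"); cv2.imwrite("pics/w1_raw.png",c["img"]); crop(c["img"],0,0,640,400,1,"pics/w1.png")
E
```

```text
time: 1.25
ee_pos: [0.3061, -0.3194, 0.2226]
eef_rot: [0.997, 0.076, 0.0, 0.0]
ft_force: [0.7, -0.6, -0.6]
width: 0.0871
grip_force: 0.0
time: 2.25
ee_pos: [0.4801, -0.0016, 0.2227]
eef_rot: [0.997, 0.076, 0.0, 0.0]
ft_force: [0.7, -0.4, -0.4]
width: 0.0145
grip_force: 0.0
time: 2.65
ee_pos: [0.4966, 0.0278, 0.2224]
eef_rot: [0.997, 0.075, -0.0, 0.0]
ft_force: [0.0, -0.1, -0.5]
width: 0.0391
grip_force: 0.0
t 2.65 TCP in reader mm [-53.   -0.4 222.4] tool x yaw rel -0.0016 toolz [-0.    -0.001 -1.   ] w 0.03908789043172755 F [ 0.  -0.1 -0.5] grip 0.0
```

View pics/w1.png

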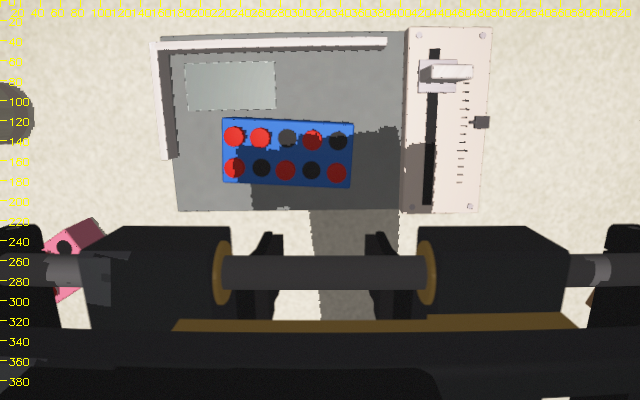

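The wrist view shows the reader square to the tool. Housing corners are near (406,28), (492,27), (489,213) and (402,212), the deck's front-left corner is at (178,211), and the rack top runs from (222,117) to (352,187). The tab is at (450,72) and the mark is at (481,122).

```bash
python3 - <<'E'
from h import *
s=tool([.549,.0362,.152]); c=cams.camera("wrist"); im=c["img"]
q,e=fit(c,[[90,-160,30],[-90,-160,30],[-90,-80,30],[90,-80,30],[-90,160,10]],[[492,27],[489,213],[402,212],[405.5,28],[178,211]],[.55,.036,.15],s)
print(q,e.tolist())
r,e=fit(c,[[30,60,55],[30,-60,55],[-30,-60,55],[-30,60,55]],[[222,117],[353,123],[351,187],[222,181]],[.52,.06,0],s)
print("rack",r,e.tolist())
print("mark?",[((back(c,[[481,122]],z,s)-[q[0],q[1],0])@R.from_euler("z",q[2]).as_matrix()*1000).round(1).tolist() for z in (.03,.034)])
print("px mark,closed index,grip top:",proj(c,reader(*q)(np.array([[5,-145,30],[45,-139,33],[45,-108,75]])/1000),s).round(1).tolist())
o=[]
for a,b,n in ((150,275,"l"),(385,500,"r")):
    crop(im,a,20,b,220,3,f"pics/w1{n}.png"); o.append(cv2.imread(f"pics/w1{n}.png"))
cv2.imwrite("pics/w1z.png",np.hstack(o))
E
```

```text
t 2.7 TCP in reader mm [-53.1  -0.6 222.4] tool x yaw rel -0.0021 toolz [-0.    -0.001 -1.   ] w 0.04319218176389969 F [0.1 0.4 0.2] grip 0.0
[0.5489918  0.03575879 0.17441921] [[2.0, -2.0], [-8.2, -0.6], [1.9, 2.4], [2.9, -2.6], [0.9, 3.5]]
rack [0.52196053 0.06556026 0.103677  ] [[-1.2, -0.7], [1.7, -0.8], [-0.5, 0.8], [-0.1, 1.1]]
mark? [[[1.5, -153.2, 30.0]], [[1.6, -151.4, 34.0]]]
px mark,closed index,grip top: [[473.0, 118.4], [470.6, 75.2], [453.6, 70.6]]
```

View pics/w1z.png

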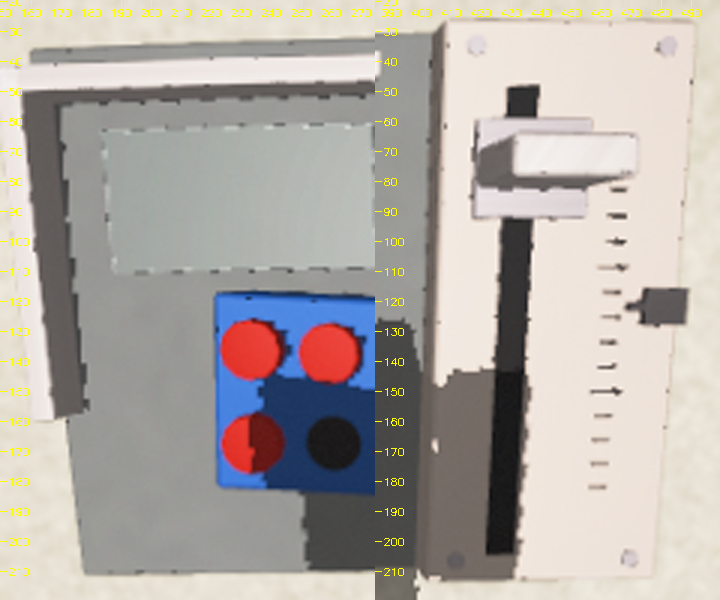

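The crop gives finer corners: housing (409,27.3), (491.3,27.8), (480.3,212.5) and (403,212), and deck front-left (177.5,210.7). The mark's pointer is around (469,122).

```bash
python3 - <<'E'
from h import *
s=tool([.549,.0362,.152]); c=cams.camera("wrist")
P=[[90,-160,30],[-90,-160,30],[-90,-80,30],[90,-80,30],[-90,160,10],[80,160,35]]
px=[[491.3,27.6],[480.3,212.3],[403,212],[408.5,27.3],[177.5,210.5],[157,41]]
q,e=fit(c,P[:5],px[:5],[.55,.036,.15],s)
print(q,e.tolist())
Q=R.from_euler("z",q[2]).as_matrix(); f=lambda p,z:((back(c,p,z,s)-[q[0],q[1],0])@Q*1000).round(1).tolist()
r,e=fit(c,[[30,60,55],[30,-60,55],[-30,-60,55],[-30,60,55]],[[222,117],[353,123],[351,187],[222,181]],[.52,.06,0],s)
print("rack",r,e.tolist(),"in reader",((np.array([r[0],r[1],0])-[q[0],q[1],0])@Q*1000).round(1),r[2]-q[2])
print("mark ptr/block ctr",f([[469,122],[480.5,122]],[.032,.034]))
print("tab top corners",f([[432,64.5],[472.5,64],[472.5,77.5],[431,79]],.075))
print("carriage",f([[420.5,59.5],[457.5,59.5],[455.5,92],[418,92.5]],.034))
tool(q)
E
```

```text
t 2.75 TCP in reader mm [-53.   -0.6 222.5] tool x yaw rel -0.0022 toolz [-0.    -0.001 -1.   ] w 0.04631610711511292 F [ 0.3  0.2 -0.3] grip 0.0
[0.54984822 0.03682957 0.16412362] [[2.6, -1.7], [-1.3, 0.8], [-0.9, 2.3], [-0.1, -2.0], [-0.5, 1.8]]
rack [0.52204295 0.06560362 0.10354831] [[-1.2, -0.7], [1.7, -0.8], [-0.5, 0.8], [-0.0, 1.1]] in reader [-22.7  32.9   0. ] -0.06057530989750158
mark ptr/block ctr [[2.2, -141.4, 32.0], [2.2, -151.9, 34.0]]
tab top corners [[50.0, -90.3, 75.0], [50.4, -124.0, 75.0], [39.7, -124.7, 75.0], [38.5, -90.0, 75.0]]
carriage [[59.4, -91.2, 34.0], [59.4, -125.8, 34.0], [30.1, -125.6, 34.0], [29.8, -90.0, 34.0]]
t 2.8 TCP in reader mm [-53.9  -0.3 222.6] tool x yaw rel -0.0142 toolz [ 0.    -0.001 -1.   ] w 0.04855504329583438 F [-0.1 -0.5 -0.1] grip 0.0
```

```bash
python3 -m crank '-0.145 -0.168 0 -0.005 0.4;0 0 0.2 0 0.4;0 0 0.2 0 0.4;0 0 0.2 0 0.4;0 0 0.2 0 0.4;0 0 0.1 0 0.4;0 0 0.1 0 0.4;0 0 0 0 0.4;0 0 0 0 0.4' 30 >/dev/null; sed -i '$a Q=[.5495,.0365,.158]' h.py; python3 -c "
from h import *
tool(Q)"
```

```text
t 3.7 TCP in reader mm [-81.8  34.2  23. ] tool x yaw rel 0.001 toolz [-0. -0. -1.] w 0.060753752198407916 F [ 0.1 -0.1 -0.2] grip 0.0
```

```bash
python3 -m crank '0.04 0 0 0 0.4;0.04 0 0 0 0.4;0.04 0 0 0 0.4;0.04 0 0 0 0.4;0.04 0 0 0 0.4;0.03 0 0 0 0.4;0.03 0 0 0 0.4;0.03 0 0 0 0.4;0.03 0 0 0 0.4;0.03 0 0 0 0.4' | grep -E 'time|force'; python3 -m crank '0.02 0 0 0 0.4;0.01 0 0 0 0.4;0.01 0 0 0 0.4;0.01 0 0 0 0.4' | grep ft_; python3 -c "
from h import *
tool(Q)"
```

```text
time: 4.7
ft_force: [-1.7, -0.1, 0.7]
grip_force: 1.0
ft_force: [-1.1, 0.0, 0.4]
t 5.1 TCP in reader mm [-1.9 34.7 22.5] tool x yaw rel 0.0017 toolz [-0. -0. -1.] w 0.0609162907552956 F [-1.1  0.   0.4] grip 0.8586252853274345
```

```bash
for i in 1 2; do python3 -m crank '0.005 0 0 0 0.4;0.005 0 0 0 0.4' | grep -E 'ft_'; done; python3 -m crank '0.005 0 0 0 0.4;0.005 0 0 0 0.4'|grep ft_;  python3 -m crank '0.005 0 0 0 0.4;0 0 0 0 0.4'|grep ft_;python3 -c "
from h import *
tool(Q)"
```

```text
ft_force: [-1.2, -0.8, -0.1]
ft_force: [-14.2, -3.4, 11.7]
ft_force: [-24.3, -5.6, 17.6]
ft_force: [-25.4, -5.8, 18.9]
t 5.9 TCP in reader mm [ 0.3 34.5 21.8] tool x yaw rel 0.0027 toolz [-0.01  -0.004 -1.   ] w 0.060803805456156414 F [-25.4  -5.8  18.9] grip 12.91744896920818
```

```bash
python3 -m crank '-0.1 0 0 0 0;0 0 -0.2 0 -1;0 0 -0.2 0 -1;0.104 0.149 0 0 -1;0.104 0.149 0 0 -1;0.104 0.149 0 0 -1;0 0 0 0 -1;0 0 0 0 -1;0 0 0 0 -1' >/dev/null; python3 - <<'E'
from h import *
s=tool(Q); c=cams.camera("wrist"); crop(c["img"],0,0,640,400,1,"pics/w2.png")
E
```

```text
t 6.8 TCP in reader mm [ 47.6 -53.4 102.6] tool x yaw rel 0.003 toolz [ 0.     0.001 -1.   ] w 0.0021178975581043996 F [-0.1 -0.1  0.9] grip 0.0
```

View pics/w2.png

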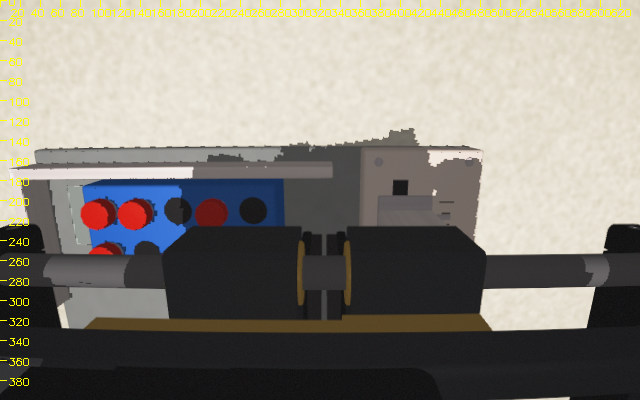

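The rack now sits along the rear fence, its right end at about pixel x=284. The closed fingers (around x=325) are in the free gap between the rack and the housing.

```bash
python3 -m crank '-0.02 0.005 0.13 0 -1;0 0 0.13 0 -1;0 0 0.13 0 -1;0 0 0 0 -1;0 -0.03 0 0 -1;0 -0.03 0 0 -1;0 -0.03 0 0 -1;0 -0.03 0 0 -1' | grep ft_; python3 -m crank '0 -0.03 0 0 -1;0 -0.03 0 0 -1;0 -0.03 0 0 -1;0 -0.03 0 0 -1;0 -0.03 0 0 -1' | grep ft_; python3 -c "
from h import *
tool(Q)"
```

```text
ft_force: [0.3, -4.6, 5.5]
ft_force: [0.0, -7.0, 8.7]
t 8.15 TCP in reader mm [44.4 -3.4 25.8] tool x yaw rel -0.0001 toolz [ 0.002 -0.003 -1.   ] w 0.0003794901620413806 F [ 0.  -7.   8.7] grip 4.450942212715745
```

```bash
python3 -m crank '0 0.03 0 0 -1;0 0 0 0 -1' | grep -E 'ft_|pos'; python3 -m crank '0 -0.025 0 0 -1' | grep -E 'ft_|pos';python3 -m crank '0 -0.02 0 0 -1' | grep -E 'ft_|pos';python3 -m crank '0 -0.02 0 0 -1;0 0 0 0 -1' | grep -E 'ft_|pos'; python3 - <<'E'
from h import *
s=tool(Q); c=cams.camera("scene"); crop(c["img"],280,155,400,255,6,"pics/s2.png")
E
```

```text
ee_pos: [0.5938, 0.0352, 0.0246]
ft_force: [-0.6, -1.0, 0.2]
ee_pos: [0.5929, 0.04, 0.0243]
ft_force: [-0.1, -0.7, -0.1]
ee_pos: [0.5921, 0.045, 0.0244]
ft_force: [-0.4, -1.7, -0.8]
ee_pos: [0.5914, 0.0498, 0.0245]
ft_force: [0.0, -0.1, 0.2]
t 8.75 TCP in reader mm [43.5  6.5 24.5] tool x yaw rel 0.0028 toolz [-0.  0. -1.] w 0.00040802967471616984 F [ 0.  -0.1  0.2] grip 0.0
```

View pics/s2.png

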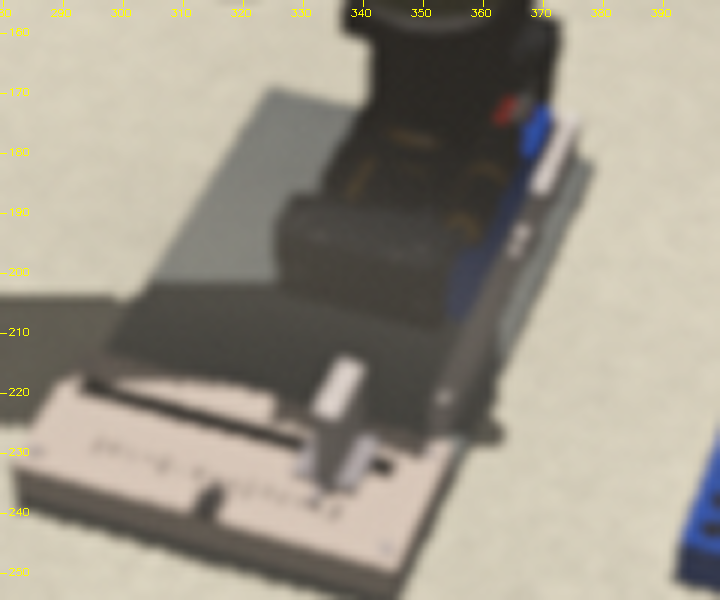

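The scene crop shows the gripper behind the rack, which is upright along the rear fence (blue at about (367,180)). The slide is undisturbed.

```bash
python3 -m crank '0 -0.01 0 0 -1;0 -0.01 0 0 -1;0 -0.01 0 0 -1' | grep ft_; for i in 1 2 3 4; do python3 -m crank '0 -0.005 0 0 -1;0 -0.005 0 0 -1' | grep ft_; done;  python3 -c "
from h import *
tool(Q)"
```

```text
ft_force: [0.3, -1.2, -0.3]
ft_force: [1.4, -2.5, -0.1]
ft_force: [-0.0, -1.8, -0.6]
ft_force: [-0.3, -1.4, -0.1]
ft_force: [0.3, -2.0, -0.5]
t 9.9 TCP in reader mm [43.5 19.4 24.5] tool x yaw rel 0.0016 toolz [ 0. -0. -1.] w 0.00045177888829886845 F [ 0.3 -2.  -0.5] grip 0.6774497812148184
```

```bash
for i in 1 2; do python3 -m crank '0 -0.005 0 0 -1' | grep ft_; done; python3 -m crank '0 -0.005 0 0 -1' | grep ft_;python3 -m crank '0 -0.005 0 0 -1' | grep ft_; python3 -c "
from h import *
tool(Q)"
```

```text
ft_force: [-0.2, -1.7, -0.5]
ft_force: [1.8, -0.9, -0.5]
ft_force: [1.0, -6.5, -0.3]
ft_force: [1.4, -8.7, 1.4]
t 10.3 TCP in reader mm [43.5 21.7 24.5] tool x yaw rel 0.0004 toolz [ 0.    -0.002 -1.   ] w 0.0002570451450792285 F [ 1.4 -8.7  1.4] grip 4.211559587856755
```

```bash
python3 -m crank '0 -0.005 0 0 -1;0 -0.005 0 0 -1;0 0 0 0 -1' | grep ft_; python3 -m crank '0 0.05 0 0 -1;0 0.05 0 0 -1;0 0 -0.2 0 -1;0 0 -0.2 0 0.4;-0.2 0 -0.2 0 0.4;-0.2 0 -0.1 0 0.4;-0.1 -0.2 0 0 0.4;0 -0.2 0 0 0.4;0 0 0 0 0.4;0 0 0 0 0.4' | grep time;  python3 - <<'E'
from h import *
s=tool(Q); c=cams.camera("wrist"); crop(c["img"],140,0,500,220,2,"pics/w3.png")
E
```

```text
ft_force: [0.9, -11.6, 1.8]
time: 11.6
t 11.6 TCP in reader mm [-51.8  85.9 160.2] tool x yaw rel 0.0039 toolz [ 0.001  0.    -1.   ] w 0.04878425999859696 F [ 0.2 -0.8  0.2] grip 0.0
```

View pics/w3.png

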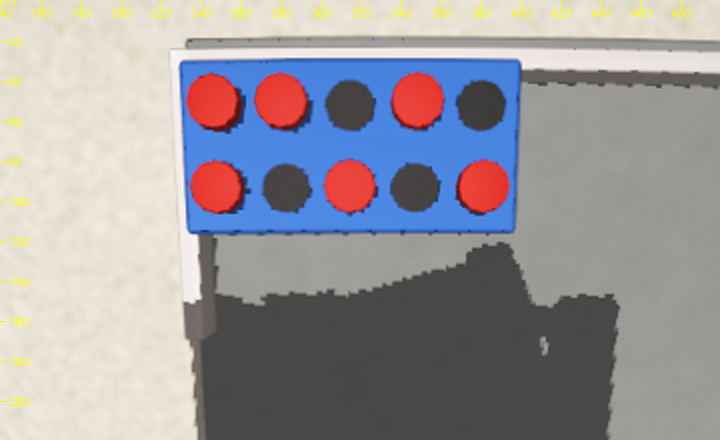

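The crop shows the rack in the corner: top corners at (231,30), (400,30.5), (397.5,116.5) and (234.5,116.5). The left fence's front inner top corner is at (240,150), and the rear fence's inner top edge passes (410,35) to (500,36).

```bash
python3 - <<'E'
from h import *
s=tool(Q); c=cams.camera("wrist")
Rz=R.from_euler("z",Q[2]).as_matrix(); f=lambda p,z:((back(c,p,z,s)-[Q[0],Q[1],0])@Rz*1000).round(1).tolist()
print("rack top",f([[231,30],[400,30.5],[397.5,116.5],[234.5,116.5]],.055))
print("left fence",f([[240,150],[239.5,120]],.035),"rear fence",f([[410,35],[500,36]],.035))
r,e=fit(c,[[30,60,55],[30,-60,55],[-30,-60,55],[-30,60,55]],[[231,30],[400,30.5],[397.5,116.5],[234.5,116.5]],[.57,.13,.15],s); print(r,r[2]-Q[2],e.tolist())
E
```

```text
t 11.65 TCP in reader mm [-51.8  84.8 159.9] tool x yaw rel 0.0019 toolz [ 0. -0. -1.] w 0.05230001180781838 F [-0.1 -1.  -0.1] grip 0.0
rack top [[70.8, 149.5, 55.0], [70.5, 32.5, 55.0], [12.1, 31.8, 55.0], [12.0, 149.8, 55.0]]
left fence [[-14.3, 151.6, 35.0], [9.1, 150.9, 35.0]] rear fence [[71.6, 21.0, 35.0], [72.4, -47.6, 35.0]]
[0.57593256 0.13277826 0.15786003] -0.00013997012690117328 [[-2.1, -0.6], [2.4, -1.1], [1.2, 1.2], [-1.5, 1.0]]
```

```bash
python3 -m crank '0.08 -0.035 0.2 0 0.4;0 0 0.2 0 0.4;0 0 0.2 0 0.4;0 0 0.09 0 0.4;0 0 0 0 0.4;0.05 0 0 0 0.4;0.05 0 0 0 0.4;0.04 0 0 0 0.4' | grep -E "ft_"; for i in 1 2 3; do python3 -m crank '0.01 0 0 0 0.4' | grep -E "ft_"; done;  python3 -c "
from h import *
tool(Q)"
```

```text
ft_force: [0.6, -0.3, 0.1]
ft_force: [0.1, 0.5, -0.2]
ft_force: [0.3, 0.0, -0.3]
ft_force: [-0.2, 0.1, -0.4]
t 12.8 TCP in reader mm [-1.8 92.3 22. ] tool x yaw rel 0.0017 toolz [ 0. -0. -1.] w 0.06076893218345769 F [-0.2  0.1 -0.4] grip 0.0
```

```bash
for i in 1 2 3; do python3 -m crank '0.005 0 0 0 0.4' | grep -E "ft_"; done; python3 -m crank '0.005 0 0 0 0.4' | grep -E "ft_";python3 -m crank '0 0 0 0 0.4' | grep -E "ft_"; python3 -c "
from h import *
tool(Q)"
```

```text
ft_force: [-0.1, 0.3, 0.6]
ft_force: [-3.0, -0.8, 1.2]
ft_force: [-7.6, -2.6, 5.5]
ft_force: [-12.3, -2.7, 9.3]
ft_force: [-9.8, -2.2, 7.2]
t 13.3 TCP in reader mm [-0.  92.3 21.5] tool x yaw rel 0.0025 toolz [-0.004 -0.002 -1.   ] w 0.06115238073580095 F [-9.8 -2.2  7.2] grip 4.980915170162916
```

```bash
python3 -m crank '-0.1 0 0 0 0.4;0 0 -0.2 0 0.4;0 0 -0.2 0 0.2;0 0 -0.25 0 0.2;0.065 0.2 0 0 0.2;0.065 0.2 0 0 0.2;0.065 0.2 0 0 0.2;0.065 0.2 0 0 0.2;0.065 0.2 0 0 0.2' 30 | grep time; python3 -m crank '0 0 0 0.09 0.2;0 0 0 0.09 0.2;0 0 0 0.09 0.2;0 0 0 0.09 0.2;0 0 0 0.09 0.2;0 0 0 0.09 0.2;0 0 0 0.09 0.2;0 0 0 0.09 0.2;0 0 0 0.09 0.2;0 0 0 0.09 0.2'; python3 -m crank '0 0 0 0.09 0.2;0 0 0 0.01 0.2;0 0 0 0 0.2;0 0 0 0 0.2'|grep time;python3 - <<'E'
from h import *
s=tool(Q); print(s["joint_positions"].round(2)); c=cams.camera("wrist"); crop(c["img"],120,0,520,300,2,"pics/w4.png")
P=np.array([[45,-108,75],[45,-139,33],[2,-145,30]])/1000
print(proj(c,reader(*Q)(P),s).round(1).tolist())
E
```

```text
time: 14.2
time: 15.2
ee_pos: [0.6093, -0.0628, 0.1419]
eef_rot: [0.861, -0.508, -0.009, 0.006]
ft_force: [-0.2, 0.0, -1.5]
width: 0.0526
grip_force: 0.0
time: 15.6
t 15.6 TCP in reader mm [  41.5 -106.7  136.3] tool x yaw rel -1.2925 toolz [-0.035 -0.    -0.999] w 0.052347233975945345 F [0.4 0.5 0. ] grip 0.0
[-0.19  0.39  0.28  1.59 -0.11  1.21 -2.6 ]
[[317.3, 212.5], [327.9, 157.2], [384.9, 164.5]]
```

View pics/w4.png

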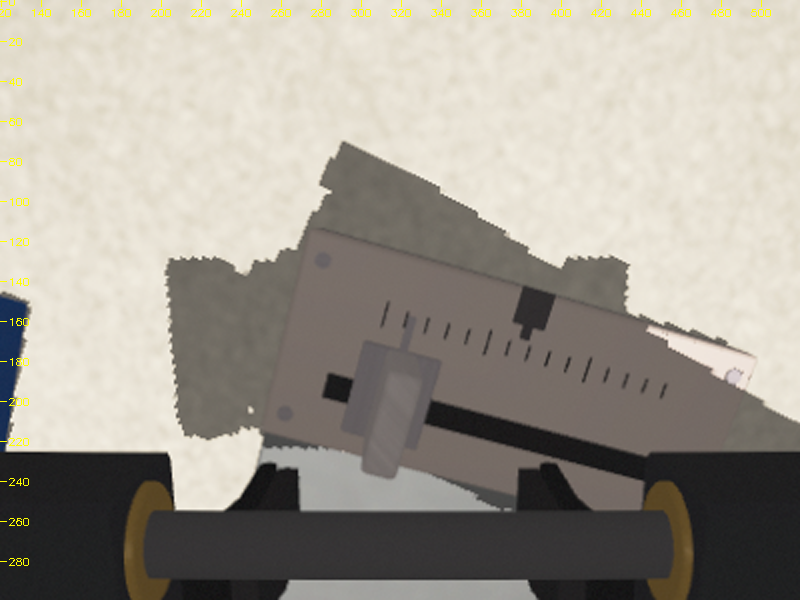

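The wrist camera sees the index tip near (325.5,159) and the mark pointer near (383,169), with its block around (387,155). Joint 7 reached its limit at about 74° of turn, so I'll grip with the opposite turn. First I'll measure the pull from this close view.

```bash
python3 - <<'E'
from h import *
s=tool(Q); c=cams.camera("wrist"); im=c["img"]; cv2.imwrite("pics/w4_raw.png",im); np.save("pics/w4_state.npy",np.r_[s["ee_pos"],s["eef_rot"]])
g=cv2.cvtColor(im,cv2.COLOR_BGR2GRAY)
print(g[152:176,316:336:1])
m=(g<85).astype(np.uint8); m[:138]=0; m[175:]=0; m[:,:372]=0; m[:,402:]=0
n,l,st,ce=cv2.connectedComponentsWithStats(m); print(st,ce)
E
```

```text
t 15.65 TCP in reader mm [  41.4 -107.   136.3] tool x yaw rel -1.293 toolz [-0.035 -0.    -0.999] w 0.05216604689673799 F [ 0.5 -0.5  0.4] grip 0.0
[[114 113 113 114 113 114 113 113 113 113 113 112 112 113 112 113 112 113
  112 112]
 [113 114 112 113 113 113 113 113 114 113 112 113 113 112 112 113 112 112
  112 111]
 [113 113 113 113 113 114 112 114 113 113 113 113 111 112 113 112 113 112
  112 112]
 [113 113 113 112 112 113 112 113 113 113 113 113 112 113 111 112 111 112
  112 113]
 [113 112 111 113 113 113 113  89  98 111 112 113 111 112 112 112 112 112
  112 112]
 [113 112 112 112 113 112 105  60  92 110 114 112 112 112 112 112 112 112
  113 112]
 [112 112 112 112 112 111  83  52  90 102 101 107 111 112 112 112 112 112
  112 112]
 [113 112 112 113 111 112  69  69  90  96  96  99 110 112 112 112 112  92
   97 110]
 [111 112 112 112 111 104  61  83  96  97  99  98 110 112 113 113 111  66
   83 107]
 [112 112 112 112 112  96  58  87  96  98  97 102 111 111 112 112 103  60
   94 110]
 [112 112 112 112 112  83  59  88  97  97  97 105 111 112 112 112  82  54
  103 112]
 [112 113 111 11
[... 659 characters left out ...]
112]
 [113 112 113 112 101  96  96  96  97 109 113 112 112 112 111 111 112 113
  112 112]
 [112 113 112 109  99  96  96  96 102 110 112 112 113 111 111 112 113 112
  113 112]
 [107 111 112 107  97  95  96  94 106 113 113 113 112 111 111 113 112 112
  113 113]
 [ 96  98 101 100  97  96  95  98 109 111 112 112 113 113 112 112 112 112
  112 113]
 [ 98  96  95  93  95  95  96 101 109 113 112 112 112 111 112 112 113 112
  112 113]]
[[     0      0    640    400 255623]
 [   376    143     22     28    369]
 [   373    171      2      4      6]
 [   384    173      1      2      2]] [[319.40235816 199.56472618]
 [385.91327913 155.24119241]
 [373.5        172.5       ]
 [384.         173.5       ]]
```

```bash
python3 - <<'E'
from h import *
v=np.load("pics/w4_state.npy"); s=dict(ee_pos=v[:3],eef_rot=v[3:]); c=cams.camera("wrist")
Rz=R.from_euler("z",Q[2]).as_matrix(); f=lambda p,z:((back(c,p,z,s)-[Q[0],Q[1],0])@Rz*1000).round(1)
print("index tip, finger pt",f([[325.2,158.7],[322.4,170]],.0335).tolist())
for z in (.030,.032,.034): print("mark centroid, pointer tip",z,f([[385.9,155.2],[383,168.5]],z).tolist())
E
```

```text
index tip, finger pt [[46.6, -137.7, 33.5], [46.3, -129.1, 33.5]]
mark centroid, pointer tip 0.03 [[3.4, -152.1, 30.0], [2.4, -142.0, 30.0]]
mark centroid, pointer tip 0.032 [[3.9, -152.3, 32.0], [2.9, -142.2, 32.0]]
mark centroid, pointer tip 0.034 [[4.4, -152.4, 34.0], [3.3, -142.4, 34.0]]
```

```bash
python3 -m crank '0 0 0 -0.09 0.2;0 0 0 -0.09 0.2;0 0 0 -0.09 0.2;0 0 0 -0.09 0.2;0 0 0 -0.09 0.2;0 0 0 -0.09 0.2;0 0 0 -0.09 0.2;0 0 0 -0.09 0.2;0 0 0 -0.09 0.2;0 0 0 -0.09 0.2' >/dev/null; python3 -m crank '0 0 0 -0.09 0.2;0 0 0 -0.09 0.2;0 0 0 -0.09 0.2;0 0 0 -0.09 0.2;0 0 0 -0.09 0.2;0 0 0 -0.09 0.2;0 0 0 -0.09 0.2;0 0 0 -0.09 0.2;0 0 0 -0.09 0.2;0 0 0 0 0.2' >/dev/null; python3 -m crank '0 0 0 0 0.2;0 0 0 0 0.2' >/dev/null; python3 - <<'E'
from h import *
s=tool(Q); print(s["joint_positions"].round(2))
E
```

```text
t 17.95 TCP in reader mm [  41.3 -107.5  136.4] tool x yaw rel 1.3886 toolz [-0.034 -0.    -0.999] w 0.05227628658797236 F [ 0.2 -0.3  0.3] grip 0.0
[ 0.14  0.39 -0.14  1.57  0.06  1.22 -0.04]
```

```bash
python3 -m crank '0 0 0 -0.058 0.2;0 0 0 -0.058 0.2;0 0.034 0 0 0.2;0 0 0.12 0 0.2;0 0 0.12 0 0.2;0 0 0.12 0 0.2;0 0 0.11 0 0.2;0 0 0 0 0.2;0 0 0 0 0.2' >/dev/null; python3 - <<'E'
from h import *
s=tool(Q); M=R.from_quat(s["eef_rot"]).as_matrix(); print(M.round(3))
E
```

```text
t 18.85 TCP in reader mm [  45.3 -106.6   42.5] tool x yaw rel 1.5723 toolz [-0.035 -0.    -0.999] w 0.05210801795064098 F [0.4 1.1 0.9] grip 0.0
[[-0.159  0.987 -0.035]
 [ 0.987  0.159 -0.   ]
 [ 0.005 -0.034 -0.999]]
```

Yaw is aligned and the position matches the tab, so I'll close on it.

```bash
python3 -m crank '0 0 0 0 -0.2;0 0 0 0 -0.6;0 0 0 0 -1;0 0 0 0 -1;0 0 0 0 -1;0 0 0 0 -1;0 0 0 0 -1;0 0 0 0 -1' 40; python3 - <<'E'
from h import *
tool(Q)
E
```

```text
time: 19.65
ee_pos: [0.6108, -0.0619, 0.0423]
eef_rot: [0.648, 0.762, -0.011, -0.013]
ft_force: [-0.0, 0.1, -0.7]
width: 0.0117
grip_force: 39.8
t 19.65 TCP in reader mm [  45.  -106.8   42.3] tool x yaw rel 1.5743 toolz [-0.034 -0.    -0.999] w 0.011664954914239852 F [-0.   0.1 -0.7] grip 39.83121912013303
```

```bash
python3 -m crank '0 -0.02 0.0007 0 -1;0 -0.02 0.0007 0 -1;0 -0.02 0.0007 0 -1;0 -0.02 0.0007 0 -1;0 -0.02 0.0007 0 -1;0 -0.02 0.0007 0 -1;0 -0.02 0.0007 0 -1;0 -0.02 0.0007 0 -1;0 -0.02 0.0007 0 -1;0 -0.02 0.0007 0 -1' >/dev/null;python3 -m crank '0 -0.015 0.0005 0 -1;0 0 0 0 -1;0 0 0 0 -1'>/dev/null; python3 - <<'E'
from h import *
tool(Q)
E
```

```text
t 20.95 TCP in reader mm [   3.8 -107.    42.3] tool x yaw rel 1.5747 toolz [-0.03 -0.   -1.  ] w 0.0118552911580888 F [10.1  0.4 -9.5] grip 39.76539837196469
```

```bash
python3 -m crank '0 -0.009 0.004 0 -1;0 0 0 0 -1;0 0 0 0 -1'>/dev/null; python3 - <<'E'
from h import *
s=tool(Q)
w=cams.camera("wrist"); t=cams.camera("top"); sc=cams.camera("scene")
P=np.array([[45-43.,-139,33],[45-43.,-127,33],[2.,-145,32],[72,152,35]])/1000
for c in (sc,t,w): print(proj(c,reader(*Q)(P),s).round(1).tolist())
crop(sc["img"],285,205,350,255,6,"pics/a.png"); crop(t["img"],335,165,385,240,6,"pics/b.png"); crop(w["img"],200,0,600,250,1,"pics/c.png")
cv2.imwrite("pics/sc_raw.png",sc["img"]); cv2.imwrite("pics/top_raw.png",t["img"]); cv2.imwrite("pics/w_raw.png",w["img"])
a,b,d=[cv2.imread(f"pics/{k}.png") for k in "abc"]; o=np.zeros((600,800,3),np.uint8)
o[:300,:390]=a; o[:450,400:700]=b; o[300:550,:400]=d; cv2.imwrite("pics/fin.png",o)
E
```

```text
t 21.25 TCP in reader mm [   2.7 -107.    42.2] tool x yaw rel 1.5747 toolz [-0.029 -0.    -1.   ] w 0.012114240164152997 F [ 9.6  0.7 -4.8] grip 39.73445104435086
[[315.4, 234.6], [317.2, 231.5], [314.6, 236.4], [373.0, 175.4]]
[[364.4, 202.1], [360.2, 202.6], [366.4, 201.9], [261.0, 191.0]]
[[321.2, 303.8], [321.3, 283.1], [321.3, 312.9], [486.1, -328.8]]
```

View pics/fin.png

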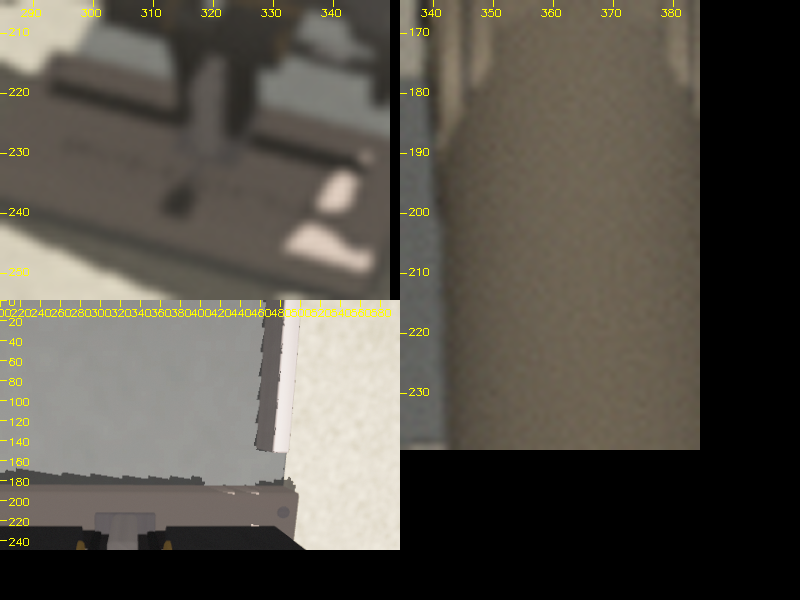

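The final composite shows the index at about (317,232), in line with the mark at about (313.5,238) in the scene crop. The wrist part shows the carriage held between the fingers. I'll refine the mark's pointer numerically from the close picture saved earlier.

```bash
python3 - <<'E'
from h import *
g=cv2.imread("pics/w4_raw.png",0); np.set_printoptions(linewidth=200); print(g[158:172,374:398])
v=np.load("pics/w4_state.npy"); s=dict(ee_pos=v[:3],eef_rot=v[3:]); c=cams.camera("wrist")
Rz=R.from_euler("z",Q[2]).as_matrix(); f=lambda p,z:((back(c,p,z,s)-[Q[0],Q[1],0])@Rz*1000)
# darkness-weighted band profiles in reader coordinates: warp to reader grid at z
def rect(z,x0,x1,y0,y1,st=.25):
    X,Y=np.meshgrid(np.arange(x0,x1,st),np.arange(y0,y1,st)); P=reader(*Q)(np.c_[X.ravel(),Y.ravel(),np.full(X.size,z*1000)]/1000)
    p=proj(c,P,s).astype(np.float32).reshape(*X.shape,2); return X[0],Y[:,0],cv2.remap(g,p[...,0],p[...,1],cv2.INTER_LINEAR)
for z,nm,b,lo in ((.0335,"index",(40,54,-137,-128),104),(.032,"mark ptr",(-6,14,-144.5,-142.5),85),(.034,"mark block",(-8,16,-157,-149),85)):
    x,y,I=rect(z,*b); prof=I.mean(0); m=np.where(prof<lo)[0]; print(nm,"x from",x[m[0]],"to",x[m[-1]],"mid",(x[m[0]]+x[m[-1]])/2)
E
```

```text
[[112 111  97  51  46  45  46  48  46  46  45  46  46  46  47  46  44  46  47  46  80 111 111 111]
 [112 112  83  48  45  48  47  46  45  47  45  46  46  48  46  43  47  46  46  55 102 110 111 110]
 [112 111  63  46  46  47  47  48  48  45  45  45  46  47  46  46  45  45  47  62 110 111 111 110]
 [112 111  80  57  54  47  47  47  46  47  46  45  48  46  46  45  47  45  45  78 109 110 111 111]
 [112 111 104  92  92  76  75  49  47  45  46  44  45  47  44  45  46  47  53 101 111 110 111 111]
 [112 110 110 111 111 103 102  52  47  45  44  45  47  45  45  45  45  45  61 110 111 111 110 111]
 [111 111 111 111 110 110 104  53  42  43  45  45  74  75  56  54  46  46  80 109 111 110 111 111]
 [112 111 111 110 111 110  83  47  44  45  46  53 100 102  90  91  75  75 101 111 110 110 111 111]
 [111 112 111 111 111 111  62  44  46  44  43  78 110 110 111 111 103 103 111 110 111 110 110 110]
 [111 111 111 111 111 104  53  44  44  46  45  91 110 110 111 110 110 110 110 111 110 111 111 111]
 [110 110 112 111 111  88  48  45  44  46  54 101 110 110 110 110 111 110 111 111 111 110 110 111]
 [111 111 112 112 111  99  79  57  46  45  60 108 109 111 112 111 111 110 112 112 112 111 112 110]
 [ 89  98 110 111 110 110 104  93  89  78  79 109 111 111 111 110 110 111 110 111 110 110 111 111]
 [ 52  96 109 110 111 111 111 110 111 105 103 110 111 111 111 111 110 110 111 110 110 111 111 110]]
index x from 43.25 to 47.5 mid 45.375
mark ptr x from 0.25 to 4.25 mid 2.25
mark block x from -3.5 to 9.0 mid 2.75
```

```bash
python3 - <<'E'
from h import *
c=cams.camera("wrist"); v=np.load("pics/w4_state.npy"); s4=dict(ee_pos=v[:3],eef_rot=v[3:])
# w1 pose: TCP in reader(Q0) mm [-53,-.5,222.4], tool x yaw .150
Q0=[.549,.0362,.152]; s1=dict(ee_pos=reader(*Q0)([-.053,-.0005,.2224])[0],eef_rot=(R.from_euler("z",.150)*R.from_euler("x",np.pi)).as_quat())
P=np.array([[90,-160,30],[-90,-160,30],[-90,-80,30],[90,-80,30],[-90,160,10],[80,160,35]])/1000
px=np.array([[491.3,27.6],[480.3,212.3],[403,212],[408.5,27.3],[177.5,210.5],[157,41]])
M0=np.array(c["mount"])
def cam(k): # k: mount shift (3) and small rotation (2: about cam x,y)
    M=M0.copy(); M[:3,3]+=k[:3]; M[:3,:3]=M[:3,:3]@R.from_rotvec([k[3],k[4],0]).as_matrix(); return dict(c,mount=M)
def run(sel):
    full=lambda p:(p[:3],np.r_[0,0,p[3],p[4],0])
    fun=lambda p:(proj(cam(full(p)[1]),reader(*full(p)[0])(P[sel]),s1)-px[sel]).ravel()
    r=least_squares(fun,[.5495,.0365,.158,0,0],x_scale=[.01,.01,.1,.01,.01]); q,k=full(r.x)
    print("q",q.round(4),"dz",k[2].round(4),"rot",k[3].round(4),"res",np.abs(r.fun).max().round(2))
    Rz=R.from_euler("z",q[2]).as_matrix(); f=lambda s,p,z:((back(cam(k),p,z,s)-[q[0],q[1],0])@Rz*1000).round(1).tolist()
    print(" w1 carriage",f(s1,[[438.5,59.3],[436.5,92.2]],.034),"tab top",f(s1,[[452,64.3],[452,78.2]],.075),"mark ptr",f(s1,[[469,122]],.034),"blk",f(s1,[[480,116],[480,128.2]],.034))
    print(" w4 index",f(s4,[[323.5,166],[325.2,159]],.034),"mark ptr",f(s4,[[382.6,166]],.034),"blk",f(s4,[[385.9,155.2]],.034))
run([0,1,2,3,4]); run([0,1,2,3,4,5])
E
```

```text
q [0.5746 0.0378 0.1564] dz -0.0057 rot 0.0638 res 0.74
 w1 carriage [[59.4, -108.6, 34.0], [29.0, -107.8, 34.0]] tab top [[47.2, -107.6, 75.0], [35.8, -108.1, 75.0]] mark ptr [[0.9, -141.0, 34.0]] blk [[6.7, -151.7, 34.0], [-5.1, -152.4, 34.0]]
 w4 index [[24.7, -146.3, 34.0], [24.9, -151.6, 34.0]] mark ptr [[-18.0, -158.4, 34.0]] blk [[-18.0, -166.8, 34.0]]
q [0.577  0.0377 0.157 ] dz -0.0067 rot 0.0704 res 0.81
 w1 carriage [[59.7, -108.7, 34.0], [29.0, -107.8, 34.0]] tab top [[47.1, -107.7, 75.0], [35.7, -108.2, 75.0]] mark ptr [[0.8, -141.0, 34.0]] blk [[6.6, -151.7, 34.0], [-5.1, -152.4, 34.0]]
 w4 index [[22.7, -147.5, 34.0], [22.9, -152.9, 34.0]] mark ptr [[-20.1, -159.7, 34.0]] blk [[-20.1, -168.1, 34.0]]
```

```bash
python3 - <<'E'
from h import *
c=cams.camera("wrist"); v=np.load("pics/w4_state.npy"); s=dict(ee_pos=v[:3],eef_rot=v[3:])
g=cv2.imread("pics/w4_raw.png",0).astype(float)
Rz=R.from_euler("z",Q[2]).as_matrix(); f=lambda p,z:((back(c,p,z,s)-[Q[0],Q[1],0])@Rz*1000)
print(proj(c,back(c,[[382.4,166]],.034,s),s))
def cen(r,a,b,hi=112): w=np.clip(hi-3-g[r,a:b+1],0,None); return (w*np.arange(a,b+1)).sum()/w.sum()
I=np.array([[cen(r,320,328),r] for r in range(165,169)]); M=np.array([[cen(r,379,386),r] for r in (166,167,168)])
B=np.array([[cen(r,372,402),r] for r in range(148,159)])
print(I.round(2).tolist(),M.round(2).tolist())
for z in (.03,.034): print(z,"idx",f(I,z).mean(0).round(2),"ptr",f(M,z).mean(0).round(2),"blk",f(B,z).mean(0).round(2))
E
```

```text
[[382.4 166. ]]
[[323.95, 165.0], [323.57, 166.0], [323.2, 167.0], [322.89, 168.0]] [[382.39, 166.0], [382.16, 167.0], [381.85, 168.0]]
0.03 idx [  44.5  -132.04   30.  ] ptr [   1.82 -143.63   30.  ] blk [   1.72 -154.62   30.  ]
0.034 idx [  44.79 -132.63   34.  ] ptr [   2.76 -144.05   34.  ] blk [   2.66 -154.87   34.  ]
```

```bash
python3 -m crank '0 -0.004 0.001 0 -1;0 0 0 0 -1;0 0 0 0 -1;0 0 0 0 -1;0 0 0 0 -1'>/dev/null; python3 - <<'E'
from h import *
s=tool(Q)
for n in ("top","scene"):
    c=cams.camera(n); P=np.array([[72,152,55],[72,32,55],[12,32,55],[12,152,55]])/1000; pp=proj(c,reader(*Q)(P)); print(n,"seated top corners",pp.round(1).tolist())
    h=cv2.cvtColor(c["img"],cv2.COLOR_BGR2HSV); m=((h[...,0]>100)&(h[...,0]<125)&(h[...,1]>120)&(h[...,2]>40))
    a=pp.min(0).astype(int)-15; b=pp.max(0).astype(int)+15; k=np.zeros_like(m); k[a[1]:b[1],a[0]:b[0]]=1; y,x=np.where(m&k); print(len(x), x.min() if len(x) else 0,x.max() if len(x) else 0,y.min() if len(x) else 0,y.max() if len(x) else 0)
E
```

```text
t 22.05 TCP in reader mm [   2.1 -107.    42.3] tool x yaw rel 1.5749 toolz [-0.028 -0.    -1.   ] w 0.01167729768824315 F [ 9.8  0.2 -4.3] grip 39.72724383696914
top seated top corners [[260.1, 189.4], [302.0, 184.2], [304.5, 204.6], [262.2, 210.0]]
553 262 304 186 211
scene seated top corners [[373.5, 170.1], [361.4, 194.6], [341.2, 189.6], [354.4, 165.8]]
238 343 372 169 192
```

```bash
python3 -c "
from bench import workorder
print(workorder.close_job())"
```

```text
the job is handed in; nothing more can be done
None
```

I handed the job in with the rack pushed home into the fence corner and upright, and the gripper still holding the slide at about 43 mm of pull; I put the mark at 42.8 mm, give or take about 0.5 mm.

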